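Vent the rig, sort the tested air cylinders by rod position, bring the pressure back

ROBOT

A 6-joint arm with a two-finger parallel gripper is mounted at the origin on the work surface. World frame = base frame: x ahead of the robot, y to its left, z up, the work surface at z = 0. Lengths are in m, angles in rad, forces in N, time in s.
With the tool pointing down it reaches from about 0.3 to 0.775 m from the base axis. Payload 14.6 kg.
Tool frame: the origin (TCP) lies on the centre line of the jaws, within the pads' length; the fingertips stand 11 mm ahead of it and the grasp point (between the pads) lies 8 mm behind it; y points along the fingers, x is the direction in which the jaws open and shut, and the axes are right-handed (so a half turn about y gives the same grasp; the last joint's range is limited). The gripper opens to 94 mm and grips with 3 to 60 N. Pads are 16 mm wide; open, the fingers measure 119 mm over their backs; the gripper's body (75 mm by 177 mm) begins 78 mm behind the grasp point.
Start: joints at [1.075, 0.3, 1.521, -0, 1.321, -0.067], TCP at [0.229, 0.5, 0.216] pointing down, gripper open.
Joint ranges: [-3.03, 3.03], [-0.79, 2.21], [0.23, 2.52], [-1.04, 4.18], [0, 3.07], [-2.55, 2.55]. Speed limits (rad/s): [2.22, 2.22, 2.57, 3.14, 3.14, 3.14].

INTERFACE

Orientations are given as [roll, pitch, yaw] about the fixed x, y, z axes, in that order (R = Rz(yaw) Ry(pitch) Rx(roll)).
In Python, from station import ctrl, imaging gives the robot as it stands. The module is installed in compiled form; this text tells all that it offers.
- The arm moves only by the tool apply_moves, never from a script. Its argument "deltas" is a list of rows, each an object with "dp": the shift along the tool's x, y, z in m, a list of three; "roll": the turn about the tool's y in rad; "grip": the closure, from -1 (fully open) to 1 (shut). In form: [{"dp": [tx, ty, tz], "roll": roll, "grip": grip}, ...]. A call has 1 to 10 rows; each row shifts and turns the commanded pose from where the row before left it, along the tool's axes as they then stand; what a row does not reach is not made up. A row lasts 1/8 s, in which the tool goes at most 62.5 mm and 10.7 degrees, less where a joint would pass 70% of its speed; a pose out of reach is approached as far as the arm can. A call with a gripper value outside its range is refused whole. The fingers move at their own pace and stop on an object; "newtons" is the grip in N (left out, the last holds). Time passes only in rows, so rows that do not move let the fingers close. It gives the time, the measured TCP pose, the force and the opening at its end, in the units of the state.
- ctrl.get_obs(): the state, without advancing time (a new reading comes with each control period).
- imaging.camera(name): name is "side" or "top" or "wrist"; returns the picture (480x640x3 uint8, blue, green, red); there is no depth.
- imaging.camera_info(name): a dict with "K" (3x3 intrinsics, pixels), "world_from_camera" (4x4, takes a point from camera to world coordinates). Camera axes: x right, y down, z forward; pixel columns grow to the right and rows downward; lengths in m; the calibration is good to about 2 mm. The wrist camera is an equidistant fisheye: a pixel r from the principal point sees the ray r / f radians off the axis. A picture is of the moment at which its call begins: read the wrist's pose just before it. camera_info takes no time and is no camera call; for the wrist camera it gives the pose at the moment of the call.
- ctrl.hand_in(): hands the job in, once; it reports no verdict.
The state is a dict: "time_s": time; "qpos": joint angles; "joint_vel": joint speeds; "tau": joint torques, N m; "ee_pos": TCP position; "eef_rot": TCP orientation; "force": force on the tool from outside, world axes, zero at the start; "moment": the same for the moment, N m; "grip_width": finger opening in m.
Only numpy, scipy, OpenCV 4.12 (cv2) and the standard library are available. Lean on these libraries where they do the work, as an engineer would, in place of code of your own. Each camera call takes 0.05 s, during which the arm holds its last target. There are 200 camera calls.

TASK

First vent the rig: turn the pressure dial on the grey console so that its pointer stands on the red mark. Then sort the small air cylinders from the table, laying each flat on the floor of a tray and wholly inside it (not stacked): those with the rod pulled out in the blue tray, those with the rod pushed in in the yellow tray, leaving every rod as it is. Only when all are put away, turn the dial to the green mark; leave the other things on the bench where they are.

Things in the scene. Friction and masses are not known exactly. Their poses are not given: they have to be found in the camera images.
- mid_a (a point): Centre of the square aluminium body (70 x 32 x 32 mm, black end caps, about 0.17 kg) of small air cylinder A, at half its height; its x axis points along the cylinder towards the rod. May be absent (None).
- tip_a (a point): Free end of the rod of cylinder A: outer face of its orange 20 mm round rod end (12 mm long, on a 12 mm steel rod). It lies 47 to 50 mm ahead of the body centre with the rod pushed in (orange end against the body), 74 to 77 mm with it pulled out (30 mm of bare rod shows). The rod slides stiffly (7 N) and stays.
- mid_b (a point): Centre of the square aluminium body (70 x 32 x 32 mm, black end caps, about 0.17 kg) of small air cylinder B, at half its height; its x axis points along the cylinder towards the rod. May be absent (None).
- tip_b (a point): Free end of the rod of cylinder B: outer face of its orange 20 mm round rod end (12 mm long, on a 12 mm steel rod). It lies 47 to 50 mm ahead of the body centre with the rod pushed in (orange end against the body), 74 to 77 mm with it pulled out (30 mm of bare rod shows). The rod slides stiffly (7 N) and stays.
- mid_c (a point): Centre of the square aluminium body (70 x 32 x 32 mm, black end caps, about 0.17 kg) of small air cylinder C, at half its height; its x axis points along the cylinder towards the rod. May be absent (None).
- tip_c (a point): Free end of the rod of cylinder C: outer face of its orange 20 mm round rod end (12 mm long, on a 12 mm steel rod). It lies 47 to 50 mm ahead of the body centre with the rod pushed in (orange end against the body), 74 to 77 mm with it pulled out (30 mm of bare rod shows). The rod slides stiffly (7 N) and stays.
- mid_d (a point): Centre of the square aluminium body (70 x 32 x 32 mm, black end caps, about 0.17 kg) of small air cylinder D, at half its height; its x axis points along the cylinder towards the rod. May be absent (None).
- tip_d (a point): Free end of the rod of cylinder D: outer face of its orange 20 mm round rod end (12 mm long, on a 12 mm steel rod). It lies 47 to 50 mm ahead of the body centre with the rod pushed in (orange end against the body), 74 to 77 mm with it pulled out (30 mm of bare rod shows). The rod slides stiffly (7 N) and stays.
- mid_e (a point): Centre of the square aluminium body (70 x 32 x 32 mm, black end caps, about 0.17 kg) of small air cylinder E, at half its height; its x axis points along the cylinder towards the rod. May be absent (None).
- tip_e (a point): Free end of the rod of cylinder E: outer face of its orange 20 mm round rod end (12 mm long, on a 12 mm steel rod). It lies 47 to 50 mm ahead of the body centre with the rod pushed in (orange end against the body), 74 to 77 mm with it pulled out (30 mm of bare rod shows). The rod slides stiffly (7 N) and stays.
- mid_f (a point): Centre of the square aluminium body (70 x 32 x 32 mm, black end caps, about 0.17 kg) of small air cylinder F, at half its height; its x axis points along the cylinder towards the rod. May be absent (None).
- tip_f (a point): Free end of the rod of cylinder F: outer face of its orange 20 mm round rod end (12 mm long, on a 12 mm steel rod). It lies 47 to 50 mm ahead of the body centre with the rod pushed in (orange end against the body), 74 to 77 mm with it pulled out (30 mm of bare rod shows). The rod slides stiffly (7 N) and stays.
- tray_blue: Blue open tray, fixed to the table, for cylinders with the rod OUT: 216 (its x) x 186 (its y) mm outside, 206 x 176 inside, walls 5 mm thick and 18 mm high, floor 5 mm thick. Origin: centre of its underside. Three cylinders fit side by side, each lying along its y, about 60 mm apart.
- tray_yellow: Yellow open tray, fixed to the table, for cylinders with the rod IN: 216 (its x) x 186 (its y) mm outside, 206 x 176 inside, walls 5 mm thick and 18 mm high, floor 5 mm thick. Origin: centre of its underside. Three cylinders fit side by side, each lying along its y, about 60 mm apart.
- dial (a joint): Pressure dial on top of the grey console (110 x 160 x 55 mm, fixed): angle in rad, growing clockwise seen from above, 0 = pointer towards the console's +y; stops at 0 and 3.14; the red mark (vent) on its scale is at 0.25. A black bar grip 14 mm wide, 48 mm long, 34 mm high stands on a grey skirt (68 mm across); the bar lies along the pointer (white line). It turns stiffly (0.06 N m) and stays.
- dial_axis (a point): Point on the dial's axis at the top of its skirt, 67 mm above the table (the bar grip runs from here up to 101 mm); its axes are the console's: x towards the far side, y to the left as seen from the robot at yaw 0.
- pointer (a point): Where the dial's pointer points: 43 mm from the dial axis along the white line.
- green_mark (a point): Green mark (working pressure) on the dial's scale, a point 43 mm from the axis; its angle differs from start to start, 1.1 to 1.8 on the dial's scale.
- wrench: Open-ended wrench, 160 mm long, lying on the table near the robot; not part of the job. Origin: its underside, loose.
- tape: Blue roll of tape, 52 mm across, 20 mm high; not part of the job. Origin: its underside, loose.
- weight: Brass calibration weight, 48 mm across, 38 mm high; not part of the job. Origin: its underside, loose.
- foot: Black rubber foot, 44 mm across, 25 mm high; not part of the job. Origin: its underside, loose.
- bottle: White bottle, 52 mm across, 140 mm high; not part of the job. Origin: its underside, loose.
- mug: White mug, 76 mm across, 85 mm high; not part of the job. Origin: its underside, loose.
Not all that is in view belongs to the job. Leave any pink or purple look-alike of the part that bears mid_f alone. What is shaped like the part that bears mid_a but pink is not meant.

How it is judged:
By the outcome, as a careful person would: the job done as asked, in the order asked, and still so for the second after the job is handed in, with the robot touching nothing.
Of cyl_a, cyl_b, cyl_c, cyl_d, cyl_e, cyl_f only 4 to 6 are there at a start; the rules pass over those that are not, and their reading is None.
At some moment in a run one of cyl_a, cyl_b, cyl_c, cyl_d, cyl_e, cyl_f may be knocked a few centimetres aside while the robot is not near it.
Once in a run the grip may slacken for a moment while it holds something.
It also fails if it takes over 192 s, if anything falls off the work surface, if the arm or the gripper's body presses on something with over 40 N, if the wrist force passes 120 N, or if a joint passes its speed limit or range.

## Working session

There is one attempt and no reset: what is moved stays moved. The work goes in short steps, Python scripts to look and compute and a tool call to move; the robot and the scene stay as the last step left them, time stands still between calls to the robot, and variables do not carry over. Pictures are saved under pics/ and viewed, about 12 in all and at most 16, crops included, and the job is handed in when it is done.

Besides the shell and the picture viewer there is one more tool, called after "Emit:" by a JSON object that holds its "name" and its "arguments". apply_moves: Moves the arm, as the interface text tells. Its arguments: {"type":"object","properties":{"deltas":{"type":"array"},"newtons":{"type":"number"}},"required":["deltas"]}

```bash
mkdir -p pics && python3 - <<'E'
from station import ctrl, imaging
import cv2, numpy as np
o=ctrl.get_obs(); print(o)
for n in ("top","side"):
    im=imaging.camera(n); cv2.imwrite(f"pics/{n}0.png",im)
    i=imaging.camera_info(n); print(n,np.round(i["K"],1).tolist(),np.round(i["world_from_camera"],3).tolist())
i=imaging.camera_info("wrist"); print(np.round(i["K"],1).tolist(),np.round(i["world_from_camera"],3).tolist())
E
```

```text
{'time_s': 0.0, 'qpos': array([ 1.07541127e+00,  3.00442575e-01,  1.52156189e+00, -2.32307022e-05,
        1.32073132e+00, -6.65755391e-02]), 'joint_vel': array([ 1.62917920e-04, -5.10359281e-04, -4.98820112e-04,  4.21928506e-08,
        1.29306042e-04,  7.19242229e-04]), 'tau': array([-7.33244851e-04, -5.31812918e+01, -3.52722323e+01,  7.07701268e-02,
        2.44856853e-02, -1.41436362e-04]), 'ee_pos': array([0.22855983, 0.49998444, 0.2159101 ]), 'eef_rot': array([-1.57074273e+00,  1.14210170e-03,  1.14199260e+00]), 'force': array([-1.08012713, -0.00770467, -0.60579015]), 'moment': array([0.03334212, 0.03434261, 0.0054601 ]), 'grip_width': 0.09420200313282134}
top [[483.8, 0.0, 314.7], [0.0, 483.8, 236.9], [0.0, 0.0, 1.0]] [[0.03, -0.994, 0.106, 0.41], [-1.0, -0.029, 0.011, -0.014], [-0.008, -0.106, -0.994, 1.033], [0.0, 0.0, 0.0, 1.0]]
side [[470.6, 0.0, 325.6], [0.0, 470.6, 236.5], [0.0, 0.0, 1.0]] [[0.867, -0.334, 0.369, 0.146], [-0.497, -0.555, 0.667, -0.645], [-0.018, -0.762, -0.647, 0.726], [0.0, 0.0, 0.0, 1.0]]
[[371.6, 0.0, 324.1], [0.0, 371.6, 246.3], [0.0, 0.0, 1.0]] [[0.417, 0.881, 0.223, 0.164], [0.909, -0.403, -0.104, 0.529], [-0.002, 0.246, -0.969, 0.384], [0.0, 0.0, 0.0, 1.0]]
```

View pics/top0.png

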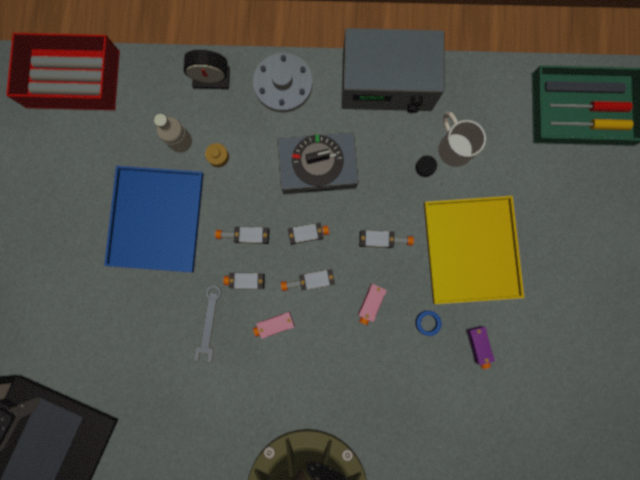

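View pics/side0.png

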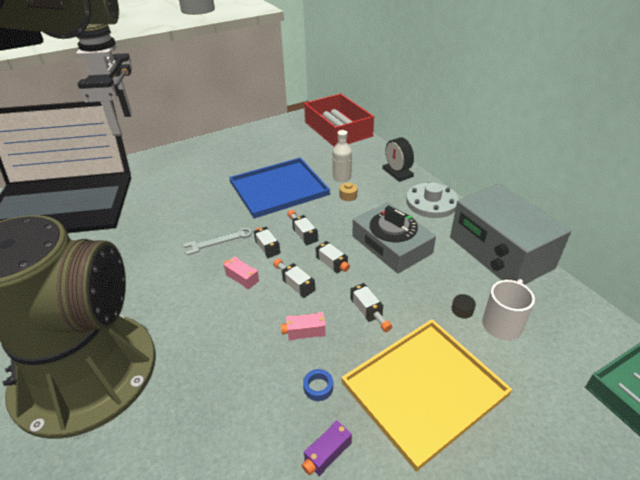

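Top view: five cylinders. Rod out: bodies near (252,235), (377,239) and (317,280). Rod in: near (308,233) and (246,281). The blue tray is at (155,218), the yellow at (475,250), and the dial at (318,158) with its pointer to the right. The side view agrees.

```bash
cat > h.py <<'E'
from station import ctrl, imaging
import cv2, numpy as np
def ray(name,uv,z,info=None):
    i=info or imaging.camera_info(name); T=np.array(i["world_from_camera"]); K=np.array(i["K"])
    d=T[:3,:3]@np.linalg.solve(K,[uv[0],uv[1],1.]); o=T[:3,3]
    return (o+d*(z-o[2])/d[2])[:2]
def blobs(m,amin=8):
    n,l,s,c=cv2.connectedComponentsWithStats(m.astype(np.uint8)*255)
    return [(c[i],s[i,4],l==i) for i in range(1,n) if s[i,4]>=amin]
def cyls(im):
    h=cv2.cvtColor(im,cv2.COLOR_BGR2HSV); H,S,V=[h[...,k].astype(int) for k in range(3)]
    org=blobs((H>=4)&(H<=16)&(S>170)&(V>150),12)
    body=[b for b in blobs((S<45)&(V>145),120) if b[1]<900]
    out=[]
    for c,a,m in org:
        t=ray("top",c,.018)
        best=None
        for cb,ab,mb in body:
            r=cv2.minAreaRect(cv2.findContours(mb.astype(np.uint8),0,2)[0][0].reshape(-1,2))
            p=ray("top",cb,.032); d=np.linalg.norm(t-p)
            if .03<d<.085 and (best is None or d<best[0]): best=(d,p,ab,cb,r)
        if best:
            d,p,ab,cb,r=best; out.append(dict(mid=p,org=t,d=d,yaw=np.degrees(np.arctan2(*(t-p)[::-1])),px=cb,area=ab,state="OUT" if d>.055 else "IN"))
    return out
def show(im):
    for c in cyls(im): print(c["state"],np.round(c["mid"],4),"yaw %.1f d %.4f"%(c["yaw"],c["d"]),np.round(c["px"]),c["area"])
E
python3 - <<'E'
from h import *
im=cv2.imread("pics/top0.png"); show(im)
h=cv2.cvtColor(im,cv2.COLOR_BGR2HSV)
for n,lo,hi in (("blue",105,125),("yellow",22,32)):
    m=(h[...,0]>=lo)&(h[...,0]<=hi)&(h[...,1]>150)&(h[...,2]>60)
    b=max(blobs(m),key=lambda b:b[1]); c=cv2.findContours(b[2].astype(np.uint8),0,2)[0][0].reshape(-1,2)
    w=np.array([ray("top",p,.018) for p in c]).astype(np.float32)
    print(n,cv2.minAreaRect(w),b[1])
cv2.imwrite("pics/dial0.png",cv2.resize(im[125:200,270:365],None,fx=8,fy=8,interpolation=2))
E
```

```text
blue ((0.5488105416297913, 0.33940908312797546), (0.18616756796836853, 0.21266090869903564), 87.51365661621094) 8547
yellow ((0.5027506351470947, -0.33661016821861267), (0.21521911025047302, 0.1885039359331131), 5.638798236846924) 9185
```

View pics/dial0.png

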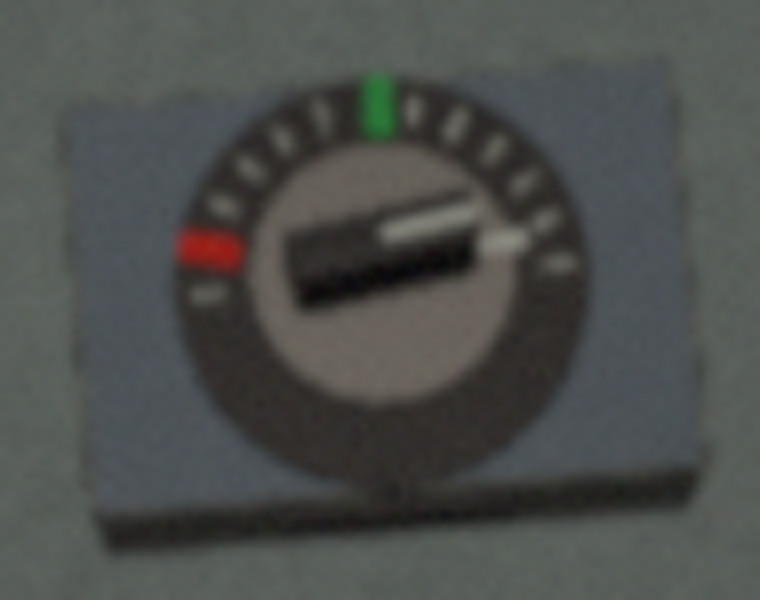

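The crop shows the skirt centre at (318,159). The pointer is at (333,156) on the right, the red mark at (296,156) on the left, and the green mark at (317,138) straight up.

```bash
python3 - <<'E'
from h import *
im=cv2.imread("pics/top0.png"); h=cv2.cvtColor(im,cv2.COLOR_BGR2HSV)
for p in ((252,235),(308,233),(377,239),(218,235),(325,230),(227,281),(410,241),(285,286),(270,325),(240,310)): print(p,h[p[1],p[0]],end=" ")
print()
c=(ray("top",(296,161.75),.057)+ray("top",(340,158.1),.057))/2
a=ray("top",(318.1,158.75),.067)
print("axis",c,a)
A=lambda p,c:np.arctan2(*(p-c)[::-1])
z=A(ray("top",(296,161.75),.057),c); e=A(ray("top",(340,158.1),.057),c)
for n,u,zz in (("red",(296.4,156.25),.057),("green",(317.4,138.25),.057),("ptr",(333,155.6),.067)):
    print(n,[(z-A(ray("top",u,zz),q))%6.283 for q in(c,a)])
print("zero yaw",z,e)
E
```

```text
(252, 235) [109  15 140] (308, 233) [109  14 141] (377, 239) [110  11 141] (218, 235) [ 15 239 160] (325, 230) [ 15 216 165] (227, 281) [ 16 239 156] (410, 241) [ 15 239 162] (285, 286) [ 15 223 160] (270, 325) [174  77 162] (240, 310) [70 17 90] 
axis [ 0.67413636 -0.0057935 ] [ 0.67389171 -0.00601065]
red [np.float64(0.2569735662018171), np.float64(0.261601169744903)]
green [np.float64(1.6270335853595348), np.float64(1.6226451186030704)]
ptr [np.float64(3.022404133457556), np.float64(3.0131598262657535)]
zero yaw 1.6833356439667475 -1.4582570096230456
```

```bash
sed -i 's/(S<45)&(V>145),120/(S<45)\&(V>118),100/' h.py && cat >> h.py <<'E'
def plan(xyz,yaw=None):
    o=ctrl.get_obs(); r=o["eef_rot"]; y0=r[2]; d=np.array(xyz)-o["ee_pos"]
    c,s=np.cos(y0),np.sin(y0)
    print("t %.1f pos %s rot %s F %s w %.4f q6 %.2f"%(o["time_s"],np.round(o["ee_pos"],4),np.round(r,3),np.round(o["force"],1),o["grip_width"],o["qpos"][5]))
    print("tx %.4f ty %.4f tz %.4f"%(d@[c,s,0],-d[2],d@[-s,c,0]), "" if yaw is None else "roll %.3f"%((y0-yaw+np.pi)%(2*np.pi)-np.pi))
E
python3 -c "
from h import *
show(cv2.imread('pics/top0.png')); plan((.674,-.006,.18),.235)"
```

```text
IN [0.5254 0.0173] yaw -76.6 d 0.0440 [305. 233.] 312
OUT [0.519  0.1302] yaw 89.5 d 0.0721 [251. 234.] 315
OUT [ 0.5186 -0.1325] yaw -90.9 d 0.0725 [377. 238.] 317
IN [0.4226 0.1365] yaw 90.4 d 0.0437 [246. 280.] 313
OUT [ 0.4291 -0.0095] yaw 102.6 d 0.0698 [316. 279.] 329
t 0.1 pos [0.2286 0.5    0.2159] rot [-1.571e+00  1.000e-03  1.142e+00] F [ 0.  -0.5  0.7] w 0.0940 q6 -0.07
tx -0.2750 ty 0.0359 tz -0.6155 roll 0.907
```

Emit:
{"name": "apply_moves", "arguments": {"deltas": [{"dp":[-0.02,0,-0.044],"roll":0,"grip":0},{"dp":[-0.02,0,-0.044],"roll":0,"grip":0},{"dp":[-0.02,0,-0.044],"roll":0,"grip":0},{"dp":[-0.02,0,-0.044],"roll":0,"grip":0},{"dp":[-0.02,0,-0.044],"roll":0,"grip":0},{"dp":[-0.02,0,-0.044],"roll":0,"grip":0},{"dp":[-0.02,0,-0.044],"roll":0,"grip":0},{"dp":[-0.02,0,-0.044],"roll":0,"grip":0},{"dp":[-0.02,0,-0.044],"roll":0,"grip":0},{"dp":[-0.02,0,-0.044],"roll":0,"grip":0}], "newtons": 20}}

```text
time_s: 1.35
ee_pos: [0.5465, 0.134, 0.2162]
eef_rot: [-1.57, 0.0, 1.142]
force: [0.7, 0.3, -0.1]
grip_width: 0.047
```

Emit:
{"name": "apply_moves", "arguments": {"deltas": [{"dp":[-0.02,0,-0.044],"roll":0,"grip":0},{"dp":[-0.02,0,-0.044],"roll":0,"grip":0},{"dp":[-0.02,0,-0.044],"roll":0,"grip":0},{"dp":[-0.015,0,-0.044],"roll":0,"grip":0},{"dp":[0,0.006,0],"roll":0.18,"grip":0},{"dp":[0,0.006,0],"roll":0.18,"grip":0},{"dp":[0,0.006,0],"roll":0.18,"grip":0},{"dp":[0,0.006,0],"roll":0.18,"grip":0},{"dp":[0,0.006,0],"roll":0.187,"grip":0},{"dp":[0,0.006,0],"roll":0,"grip":0}]}}

```text
time_s: 2.6
ee_pos: [0.6744, -0.006, 0.1798]
eef_rot: [-1.571, 0.001, 0.236]
force: [0.2, 0.5, 0.1]
grip_width: 0.047
```

```bash
python3 -c "
from h import *
plan((.674,-.006,.088),.235)
i=imaging.camera_info('wrist');print(np.round(i['world_from_camera'],3).tolist())
cv2.imwrite('pics/w1.png',imaging.camera('wrist'))"
```

```text
t 2.6 pos [ 0.6744 -0.006   0.1798] rot [-1.571e+00  1.000e-03  2.360e-01] F [0.2 0.5 0.1] w 0.0470 q6 -0.30
tx -0.0004 ty 0.0918 tz 0.0001 roll 0.001
[[0.972, 0.226, 0.056, 0.658], [0.233, -0.943, -0.239, 0.062], [-0.001, 0.246, -0.969, 0.348], [0.0, 0.0, 0.0, 1.0]]
```

View pics/w1.png

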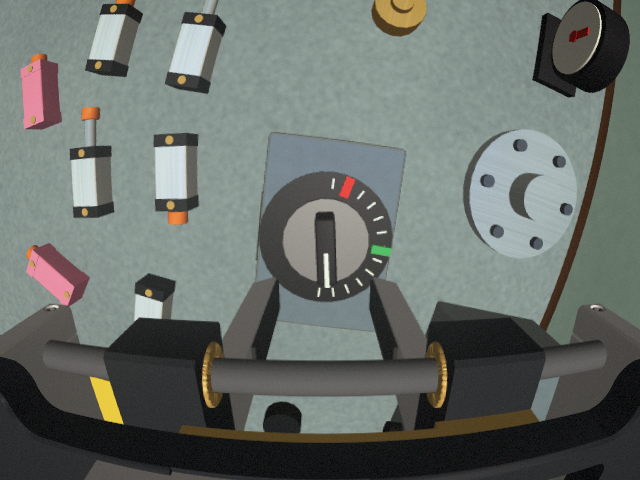

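The wrist view shows the bar (325,245) centred between the fingers and aligned with them. Descending to grip it.

Emit:
{"name": "apply_moves", "arguments": {"deltas": [{"dp":[0,0.03,0],"roll":0,"grip":0},{"dp":[0,0.03,0],"roll":0,"grip":0},{"dp":[0,0.02,0],"roll":0,"grip":0},{"dp":[0,0.012,0],"roll":0,"grip":0},{"dp":[0,0,0],"roll":0,"grip":1},{"dp":[0,0,0],"roll":0,"grip":1},{"dp":[0,0,0],"roll":0,"grip":1},{"dp":[0,0,0],"roll":0,"grip":1},{"dp":[0,0,0],"roll":-0.1,"grip":1},{"dp":[0,0,0],"roll":-0.17,"grip":1}]}}

```text
time_s: 3.9
ee_pos: [0.6762, -0.0057, 0.0893]
eef_rot: [-1.573, -0.005, 0.509]
force: [14.8, 3.7, -4.4]
grip_width: 0.0144
```

Emit:
{"name": "apply_moves", "arguments": {"deltas": [{"dp":[0.002,0,-0.001],"roll":-0.18,"grip":1},{"dp":[0,0,0],"roll":-0.18,"grip":1},{"dp":[0,0,0],"roll":-0.18,"grip":1},{"dp":[0,0,0],"roll":-0.18,"grip":1},{"dp":[0,0,0],"roll":-0.18,"grip":1},{"dp":[0,0,0],"roll":-0.18,"grip":1},{"dp":[0,0,0],"roll":-0.18,"grip":1},{"dp":[0,0,0],"roll":-0.18,"grip":1},{"dp":[0,0,0],"roll":-0.18,"grip":1},{"dp":[0,0,0],"roll":-0.18,"grip":1}]}}

```text
time_s: 5.15
ee_pos: [0.6773, -0.0001, 0.0893]
eef_rot: [-1.577, -0.005, 2.313]
force: [0.8, 33.8, 2.5]
grip_width: 0.0138
```

Emit:
{"name": "apply_moves", "arguments": {"deltas": [{"dp":[0,0,0],"roll":0,"grip":1},{"dp":[0,0,0],"roll":0,"grip":0},{"dp":[0,0,0],"roll":0,"grip":0},{"dp":[0,-0.02,0],"roll":0,"grip":0},{"dp":[0,-0.03,0],"roll":0,"grip":0}]}}

```text
time_s: 5.78
ee_pos: [0.6766, -0.0064, 0.1397]
eef_rot: [-1.57, -0.0, 2.304]
force: [-0.2, 0.3, 0.3]
grip_width: 0.0465
```

```bash
python3 -c "
from h import *
plan((.675,-.006,.14),2.335-np.pi)
cv2.imwrite('pics/w2.png',imaging.camera('wrist'))"
```

```text
t 5.8 pos [ 0.6766 -0.0064  0.1397] rot [-1.57  -0.     2.304] F [-0.2  0.3  0.3] w 0.0465 q6 -2.37
tx 0.0014 ty -0.0003 tz 0.0010 roll 3.111
```

View pics/w2.png

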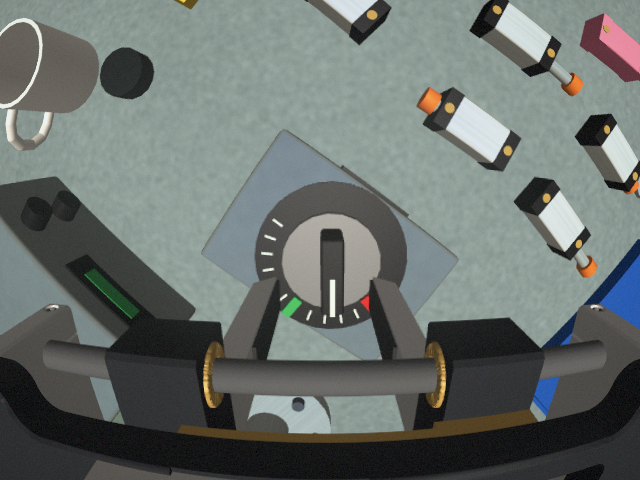

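The bar is now about 0.95 on the scale, with the pointer between green (290,307) and red (367,302). The bar sits about 4 mm to the tool +x side, so I'll correct the centre when I regrasp.

Emit:
{"name": "apply_moves", "arguments": {"deltas": [{"dp":[0,0,0],"roll":0.185,"grip":0},{"dp":[0,0,0],"roll":0.185,"grip":0},{"dp":[0,0,0],"roll":0.185,"grip":0},{"dp":[0,0,0],"roll":0.185,"grip":0},{"dp":[0,0,0],"roll":0.185,"grip":0},{"dp":[0,0,0],"roll":0.185,"grip":0},{"dp":[0,0,0],"roll":0.185,"grip":0},{"dp":[0,0,0],"roll":0.185,"grip":0},{"dp":[0,0,0],"roll":0.185,"grip":0},{"dp":[0,0,0],"roll":0.185,"grip":0}]}}

```text
time_s: 7.08
ee_pos: [0.6771, -0.0064, 0.1399]
eef_rot: [-1.572, -0.001, 0.448]
force: [0.1, -0.3, 0.7]
grip_width: 0.0469
```

Emit:
{"name": "apply_moves", "arguments": {"deltas": [{"dp":[0,0,0],"roll":0.185,"grip":0},{"dp":[0,0,0],"roll":0.185,"grip":0},{"dp":[0,0,0],"roll":0.185,"grip":0},{"dp":[0,0,0],"roll":0.185,"grip":0},{"dp":[0,0,0],"roll":0.185,"grip":0},{"dp":[0,0,0],"roll":0.185,"grip":0},{"dp":[0,0,0],"roll":0.18,"grip":0},{"dp":[-0.004,0,0.0005],"roll":0,"grip":0},{"dp":[0,0,0],"roll":0,"grip":0}]}}

```text
time_s: 8.2
ee_pos: [0.6745, -0.0025, 0.1391]
eef_rot: [-1.57, -0.001, -0.831]
force: [0.3, 0.4, -0.3]
grip_width: 0.0471
```

```bash
python3 -c "
from h import *
plan((.6742,-.003,.088),2.304-np.pi)"
```

```text
t 8.2 pos [ 0.6745 -0.0025  0.1391] rot [-1.57e+00 -1.00e-03 -8.31e-01] F [ 0.3  0.4 -0.3] w 0.0471 q6 0.77
tx 0.0002 ty 0.0511 tz -0.0005 roll 0.007
```

Emit:
{"name": "apply_moves", "arguments": {"deltas": [{"dp":[0,0.03,0],"roll":0,"grip":0},{"dp":[0,0.021,0],"roll":0,"grip":0},{"dp":[0,0,0],"roll":0,"grip":1},{"dp":[0,0,0],"roll":0,"grip":1},{"dp":[0,0,0],"roll":0,"grip":1},{"dp":[0,0,0],"roll":-0.17,"grip":1},{"dp":[0,0,0],"roll":-0.18,"grip":1},{"dp":[0,0,0],"roll":-0.18,"grip":1},{"dp":[0,0,0],"roll":-0.165,"grip":1},{"dp":[0,0,0],"roll":0,"grip":1}]}}

```text
time_s: 9.45
ee_pos: [0.6745, -0.0024, 0.0884]
eef_rot: [-1.571, -0.0, -0.141]
force: [-5.3, 0.7, 7.0]
grip_width: 0.0141
```

Emit:
{"name": "apply_moves", "arguments": {"deltas": [{"dp":[0,0,0],"roll":0,"grip":0},{"dp":[0,0,0],"roll":0,"grip":0},{"dp":[0,-0.02,0],"roll":0,"grip":0},{"dp":[0,-0.03,0],"roll":0,"grip":0},{"dp":[0,-0.03,0],"roll":0,"grip":0}]}}

```text
time_s: 10.07
ee_pos: [0.6747, -0.0027, 0.1699]
eef_rot: [-1.571, -0.001, -0.141]
force: [-0.1, 0.0, 0.2]
grip_width: 0.0472
```

```bash
python3 -c "
from h import *
plan((.6742,-.003,.088),-.138)
im=imaging.camera('wrist'); cv2.imwrite('pics/w3.png',cv2.resize(im[140:340,220:430],None,fx=3.5,fy=3,interpolation=2)); cv2.imwrite('pics/w3f.png',im)"
```

```text
t 10.1 pos [ 0.6747 -0.0027  0.1699] rot [-1.571e+00 -1.000e-03 -1.410e-01] F [-0.1  0.   0.2] w 0.0472 q6 0.08
tx -0.0004 ty 0.0819 tz -0.0004 roll -0.003
```

View pics/w3.png

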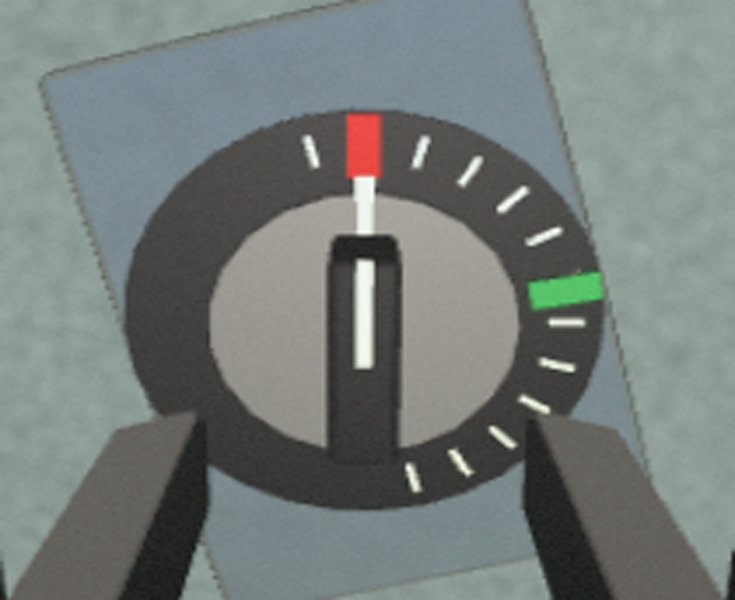

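The pointer's white line at (364,183) runs straight into the red mark at (363,145), so the dial is vented. Next is sorting. I'll measure the green angle here too, then get the move to cylinder 1.

```bash
cat >> h.py <<'E'
def wray(uv,z,info):
    K=np.array(info["K"]);T=np.array(info["world_from_camera"]);q=(np.array(uv)-K[:2,2])/K[0,0];r=np.linalg.norm(q)
    d=T[:3,:3]@np.array([*(q/r*np.sin(r)),np.cos(r)]);o=T[:3,3];return (o+d*(z-o[2])/d[2])[:2]
E
python3 - <<'E'
from h import *
I=imaging.camera_info("wrist"); P=lambda u,v,z:wray((u/3.5+220,v/3+140),z,I)
for z in (.056,.066):
    t0,t1=P(312,152,z),P(414,478,z); c=(t0+t1)/2; A=lambda p:np.arctan2(*(p-c)[::-1])
    print(z,"axis",c,"r",np.linalg.norm(t0-c),"red",A(t0)-A(P(363,145,z)),"green",A(t0)-A(P(566,290,z)),"cy",A(t0)-np.pi/2)
plan((.5254,.0173,.075),.234)
E
```

```text
0.056 axis [ 0.67615544 -0.00576407] r 0.04641544770349813 red 0.24514362611267604 green 1.642814527274172 cy 0.11254896809726
0.066 axis [ 0.67644235 -0.00322298] r 0.04479533488122228 red 0.24514362611267626 green 1.6428145272741734 cy 0.11254896809726156
t 10.1 pos [ 0.676  -0.0028  0.1747] rot [-1.57  -0.007 -0.141] F [0.6 0.9 4.2] w 0.0472 q6 0.08
tx -0.1519 ty 0.0997 tz -0.0013 roll -0.375
```

Emit:
{"name": "apply_moves", "arguments": {"deltas": [{"dp":[-0.04,0,0],"roll":0,"grip":-0.28},{"dp":[-0.05,0,0],"roll":0,"grip":-0.28},{"dp":[-0.04,0,0],"roll":0,"grip":-0.28},{"dp":[-0.021,0,0],"roll":-0.185,"grip":-0.28},{"dp":[0,0.04,0],"roll":-0.19,"grip":-0.28},{"dp":[0,0.035,0],"roll":0,"grip":-0.28},{"dp":[0,0,0],"roll":0,"grip":-0.28}], "newtons": 30}}

```text
time_s: 11.0
ee_pos: [0.5242, 0.0184, 0.0916]
eef_rot: [-1.57, 0.003, 0.232]
force: [-0.4, -1.3, 0.7]
grip_width: 0.0596
```

```bash
python3 - <<'E'
from h import *
plan((.5254,.0173,.018),.234)
cv2.imwrite('pics/w4.png',imaging.camera('wrist'))
E
```

```text
t 11.0 pos [0.5242 0.0184 0.0916] rot [-1.57   0.003  0.232] F [-0.4 -1.3  0.7] w 0.0596 q6 -0.27
tx 0.0009 ty 0.0736 tz -0.0014 roll -0.002
```

View pics/w4.png

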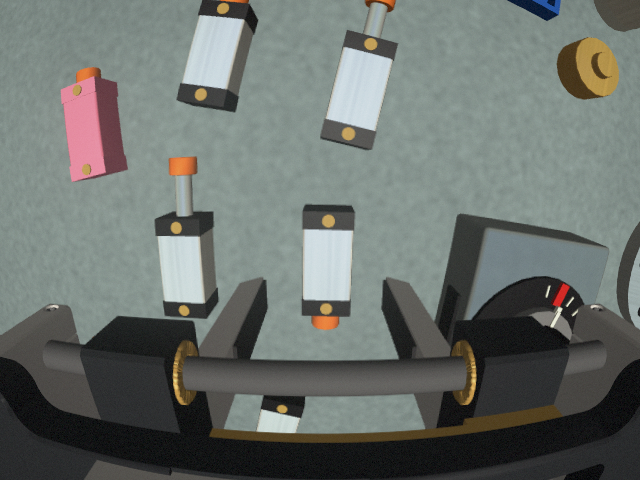

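The cylinder body (328,262) is centred between the fingers and aligned, and the fingers clear its neighbour at (187,265). Grasping.

Emit:
{"name": "apply_moves", "arguments": {"deltas": [{"dp":[0,0.03,0],"roll":0,"grip":-0.28},{"dp":[0,0.025,0],"roll":0,"grip":-0.28},{"dp":[0,0.018,0],"roll":0,"grip":-0.28},{"dp":[0,0,0],"roll":0,"grip":-0.28},{"dp":[0,0,0],"roll":0,"grip":1},{"dp":[0,0,0],"roll":0,"grip":1},{"dp":[0,0,0],"roll":0,"grip":1},{"dp":[0,-0.02,0],"roll":0,"grip":1},{"dp":[0,-0.03,0],"roll":0,"grip":1},{"dp":[0,-0.01,0],"roll":0,"grip":1}]}}

```text
time_s: 12.3
ee_pos: [0.5255, 0.0184, 0.0809]
eef_rot: [-1.571, -0.002, 0.232]
force: [-0.3, -0.1, -1.8]
grip_width: 0.032
```

```bash
python3 - <<'E'
from h import *
y=.098; c=np.array([.503,-.337]); R=np.array([[np.cos(y),-np.sin(y)],[np.sin(y),np.cos(y)]])
Y=[c+R@[s,0.007] for s in(-.045,.045)]; print("yellow slots",np.round(Y,4))
b=-.043; R=np.array([[np.cos(b),-np.sin(b)],[np.sin(b),np.cos(b)]])
for s in(-.06,0,.06): print("blue slot tip+y",np.round([.549,.339]+R@[s,-.02],4),"tip-y",np.round([.549,.339]+R@[s,.02],4))
plan((*Y[1],.078),y)
E
```

```text
yellow slots [[ 0.4575 -0.3344]
 [ 0.5471 -0.3256]]
blue slot tip+y [0.4882 0.3216] tip-y [0.4899 0.3616]
blue slot tip+y [0.5481 0.319 ] tip-y [0.5499 0.359 ]
blue slot tip+y [0.6081 0.3164] tip-y [0.6098 0.3564]
t 12.3 pos [0.5255 0.0184 0.0809] rot [-1.571 -0.002  0.232] F [-0.3 -0.1 -1.8] w 0.0320 q6 -0.27
tx -0.0583 ty 0.0029 tz -0.3398 roll 0.134
```

Emit:
{"name": "apply_moves", "arguments": {"deltas": [{"dp":[-0.008,0,-0.04],"roll":0,"grip":1},{"dp":[-0.008,0,-0.05],"roll":0,"grip":1},{"dp":[-0.008,0,-0.05],"roll":0,"grip":1},{"dp":[-0.008,0,-0.05],"roll":0,"grip":1},{"dp":[-0.008,0,-0.05],"roll":0,"grip":1},{"dp":[-0.008,0,-0.05],"roll":0,"grip":1},{"dp":[-0.01,0,-0.05],"roll":0,"grip":1},{"dp":[0,0,0],"roll":0.134,"grip":1},{"dp":[0,0,0],"roll":0,"grip":1}]}}

```text
time_s: 13.42
ee_pos: [0.5464, -0.3258, 0.0783]
eef_rot: [-1.57, 0.001, 0.098]
force: [-0.1, -0.1, -1.8]
grip_width: 0.0317
```

```bash
python3 - <<'E'
from h import *
plan((.5471,-.3256,.0245),.098)
im=imaging.camera('top'); cv2.imwrite('pics/top1.png',im); show(im)
E
```

```text
t 13.4 pos [ 0.5464 -0.3258  0.0783] rot [-1.57e+00  1.00e-03  9.80e-02] F [-0.1 -0.1 -1.8] w 0.0317 q6 -0.69
tx 0.0008 ty 0.0538 tz 0.0002 roll 0.000
OUT [0.5185 0.1302] yaw 89.5 d 0.0714 [251. 234.] 353
OUT [ 0.5185 -0.1328] yaw -90.5 d 0.0716 [377. 238.] 357
IN [0.4224 0.1365] yaw 90.3 d 0.0431 [246. 280.] 364
OUT [ 0.4291 -0.0097] yaw 102.4 d 0.0699 [316. 279.] 377
```

Emit:
{"name": "apply_moves", "arguments": {"deltas": [{"dp":[0,0.03,0],"roll":0,"grip":1},{"dp":[0,0.015,0],"roll":0,"grip":1},{"dp":[0,0.008,0],"roll":0,"grip":1},{"dp":[0,0,0],"roll":0,"grip":1},{"dp":[0,0,0],"roll":0,"grip":0},{"dp":[0,0,0],"roll":0,"grip":0},{"dp":[0,-0.03,0],"roll":0,"grip":0},{"dp":[0,-0.03,0],"roll":0,"grip":-0.28}]}}

```text
time_s: 14.48
ee_pos: [0.5469, -0.3258, 0.0874]
eef_rot: [-1.571, -0.0, 0.099]
force: [1.0, 0.6, 0.4]
grip_width: 0.0536
```

```bash
python3 - <<'E'
from h import *
plan((.5185,-.1328,.075),-.012)
E
```

```text
t 14.5 pos [ 0.5469 -0.3258  0.0874] rot [-1.571 -0.     0.099] F [1.  0.6 0.4] w 0.0536 q6 -0.69
tx -0.0092 ty 0.0124 tz 0.1948 roll 0.111
```

Emit:
{"name": "apply_moves", "arguments": {"deltas": [{"dp":[-0.002,0,0.045],"roll":0,"grip":-0.28},{"dp":[-0.002,0,0.05],"roll":0,"grip":-0.28},{"dp":[-0.002,0,0.05],"roll":0,"grip":-0.28},{"dp":[-0.003,0,0.05],"roll":0,"grip":-0.28},{"dp":[0,0,0],"roll":0.111,"grip":-0.28},{"dp":[0,0,0],"roll":0,"grip":-0.28}]}}

```text
time_s: 15.22
ee_pos: [0.519, -0.1324, 0.087]
eef_rot: [-1.571, -0.001, -0.011]
force: [-1.0, -0.5, 0.5]
grip_width: 0.0601
```

```bash
python3 - <<'E'
from h import *
plan((.5185,-.1328,.018),-.012)
im=imaging.camera('top'); cv2.imwrite('pics/top2.png',im); show(im)
cv2.imwrite('pics/top2c.png',cv2.resize(im[150:330,90:540],None,fx=1.75,fy=1.75))
E
```

```text
t 15.2 pos [ 0.519  -0.1324  0.087 ] rot [-1.571e+00 -1.000e-03 -1.100e-02] F [-1.  -0.5  0.5] w 0.0601 q6 -0.31
tx -0.0005 ty 0.0690 tz -0.0004 roll 0.001
IN [ 0.5474 -0.3291] yaw -83.6 d 0.0462 [472. 227.] 331
OUT [0.519  0.1305] yaw 89.4 d 0.0714 [250. 234.] 332
IN [0.4224 0.1363] yaw 90.3 d 0.0438 [246. 280.] 352
OUT [ 0.429  -0.0096] yaw 102.0 d 0.0699 [316. 279.] 365
```

View pics/top2c.png

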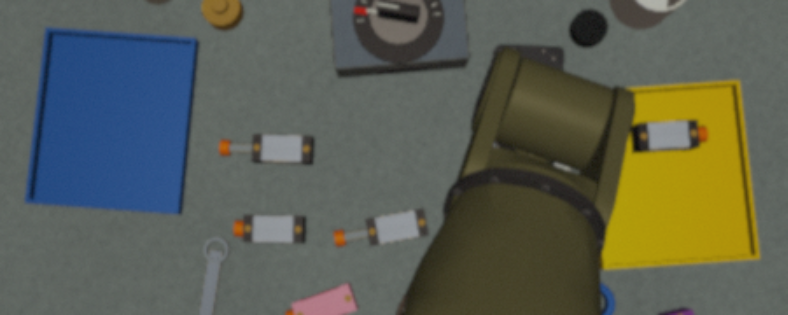

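Cylinder 1 lies flat in the yellow tray at crop (667,135), with its tip inside the wall. Grasping the next one, rod out, at y = -0.13.

Emit:
{"name": "apply_moves", "arguments": {"deltas": [{"dp":[0,0.03,0],"roll":0,"grip":-0.28},{"dp":[0,0.025,0],"roll":0,"grip":-0.28},{"dp":[0,0.014,0],"roll":0,"grip":-0.28},{"dp":[0,0,0],"roll":0,"grip":-0.28},{"dp":[0,0,0],"roll":0,"grip":1},{"dp":[0,0,0],"roll":0,"grip":1},{"dp":[0,0,0],"roll":0,"grip":1},{"dp":[0,-0.02,0],"roll":0,"grip":1},{"dp":[0,-0.03,0],"roll":0,"grip":1},{"dp":[0,-0.01,0],"roll":0,"grip":1}]}}

```text
time_s: 16.52
ee_pos: [0.5193, -0.1327, 0.0789]
eef_rot: [-1.571, -0.002, -0.012]
force: [1.5, -0.2, -3.3]
grip_width: 0.0318
```

```bash
python3 - <<'E'
from h import *
plan((.6098,.3564,.08),-.043)
print("bottle base ~",ray("top",(178,143),0.0),ray("top",(162,121),.14),"weight",ray("top",(217,155),.03))
E
```

```text
t 16.5 pos [ 0.5193 -0.1327  0.0789] rot [-1.571 -0.002 -0.012] F [ 1.5 -0.2 -3.3] w 0.0318 q6 -0.31
tx 0.0844 ty -0.0011 tz 0.4902 roll 0.031
bottle base ~ [0.71902441 0.30336523] [0.71940778 0.29351204] weight [0.68616844 0.20946753]
```

Emit:
{"name": "apply_moves", "arguments": {"deltas": [{"dp":[0.007,0,0.045],"roll":0,"grip":1},{"dp":[0.0075,0,0.05],"roll":0,"grip":1},{"dp":[0.0075,0,0.05],"roll":0,"grip":1},{"dp":[0.0075,0,0.05],"roll":0,"grip":1},{"dp":[0.0075,0,0.05],"roll":0,"grip":1},{"dp":[0.0075,0,0.05],"roll":0,"grip":1},{"dp":[0.0075,0,0.05],"roll":0,"grip":1},{"dp":[0.0075,0,0.05],"roll":0,"grip":1},{"dp":[0.0075,0,0.05],"roll":0,"grip":1},{"dp":[0.008,0,0.054],"roll":0,"grip":1}]}}

```text
time_s: 17.77
ee_pos: [0.5998, 0.3668, 0.0764]
eef_rot: [-1.571, 0.001, -0.013]
force: [1.5, 0.4, -3.0]
grip_width: 0.0317
```

Emit:
{"name": "apply_moves", "arguments": {"deltas": [{"dp":[0,0,0],"roll":0.031,"grip":1},{"dp":[0,0,0],"roll":0,"grip":1}]}}

```text
time_s: 18.02
ee_pos: [0.5995, 0.3649, 0.0763]
eef_rot: [-1.572, 0.001, -0.043]
force: [-1.0, -0.7, -2.0]
grip_width: 0.0317
```

```bash
python3 - <<'E'
from h import *
plan((.600,.365,.0245),-.043)
im=imaging.camera('wrist'); cv2.imwrite('pics/w5.png',im)
im=imaging.camera('top'); cv2.imwrite('pics/top3.png',im); show(im)
E
```

```text
t 18.0 pos [0.5995 0.3649 0.0763] rot [-1.572e+00  1.000e-03 -4.300e-02] F [-1.  -0.7 -2. ] w 0.0317 q6 0.54
tx 0.0005 ty 0.0518 tz 0.0001 roll -0.000
OUT [0.6117 0.376 ] yaw -92.7 d 0.0615 [136. 187.] 171
IN [ 0.5478 -0.3289] yaw -84.0 d 0.0466 [471. 227.] 324
OUT [0.5191 0.1304] yaw 89.5 d 0.0717 [250. 234.] 330
IN [0.4227 0.1362] yaw 90.8 d 0.0442 [246. 280.] 342
OUT [ 0.4291 -0.0097] yaw 102.3 d 0.0699 [316. 279.] 356
```

View pics/w5.png

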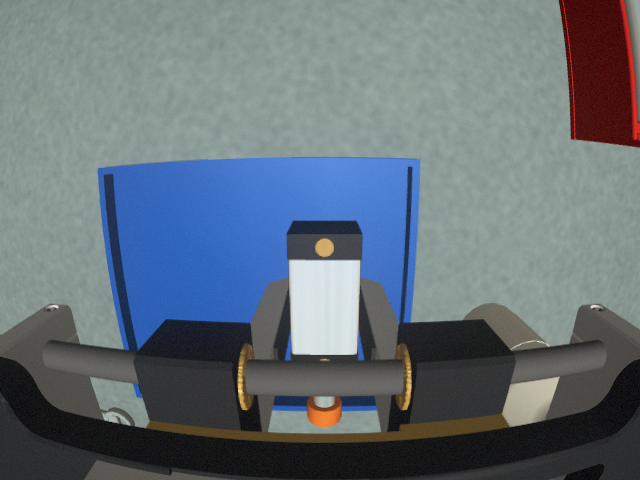

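The held cylinder (325,300) is over the tray's right-hand slot with room to both walls. The bottle stands beside the gripper, clear of it. Lowering.

Emit:
{"name": "apply_moves", "arguments": {"deltas": [{"dp":[0,0.025,0],"roll":0,"grip":1},{"dp":[0,0.015,0],"roll":0,"grip":1},{"dp":[0,0.011,0],"roll":0,"grip":1},{"dp":[0,0,0],"roll":0,"grip":1},{"dp":[0,0,0],"roll":0,"grip":0},{"dp":[0,0,0],"roll":0,"grip":0},{"dp":[0,-0.03,0],"roll":0,"grip":0},{"dp":[0,-0.03,0],"roll":0,"grip":-0.28}]}}

```text
time_s: 19.12
ee_pos: [0.6, 0.3655, 0.0877]
eef_rot: [-1.571, -0.0, -0.043]
force: [-0.7, 0.3, -1.0]
grip_width: 0.0538
```

```bash
python3 - <<'E'
from h import *
plan((.5185,.130,.085),-.01)
E
```

```text
t 19.1 pos [0.6    0.3655 0.0877] rot [-1.571 -0.    -0.043] F [-0.7  0.3 -1. ] w 0.0538 q6 0.54
tx -0.0712 ty 0.0027 tz -0.2388 roll -0.033
```

Emit:
{"name": "apply_moves", "arguments": {"deltas": [{"dp":[-0.014,0,-0.044],"roll":0,"grip":-0.28},{"dp":[-0.014,0,-0.05],"roll":0,"grip":-0.28},{"dp":[-0.014,0,-0.05],"roll":0,"grip":-0.28},{"dp":[-0.014,0,-0.05],"roll":0,"grip":-0.28},{"dp":[-0.015,0,-0.045],"roll":-0.033,"grip":-0.28},{"dp":[0,0,0],"roll":0,"grip":-0.28}]}}

```text
time_s: 19.88
ee_pos: [0.5183, 0.1277, 0.0874]
eef_rot: [-1.571, -0.001, -0.013]
force: [0.4, 0.9, -0.3]
grip_width: 0.0604
```

```bash
python3 - <<'E'
from h import *
plan((.519,.1304,.018),-.01)
im=imaging.camera('wrist'); cv2.imwrite('pics/w6.png',im)
im=imaging.camera('top'); cv2.imwrite('pics/top4.png',im); show(im)
E
```

```text
t 19.9 pos [0.5183 0.1277 0.0874] rot [-1.571e+00 -1.000e-03 -1.300e-02] F [ 0.4  0.9 -0.3] w 0.0604 q6 0.19
tx 0.0006 ty 0.0694 tz 0.0027 roll -0.003
OUT [0.6003 0.3672] yaw -91.5 d 0.0677 [140. 192.] 316
IN [ 0.5475 -0.329 ] yaw -83.7 d 0.0462 [472. 227.] 331
OUT [ 0.4289 -0.0097] yaw 101.9 d 0.0701 [316. 279.] 365
```

View pics/w6.png

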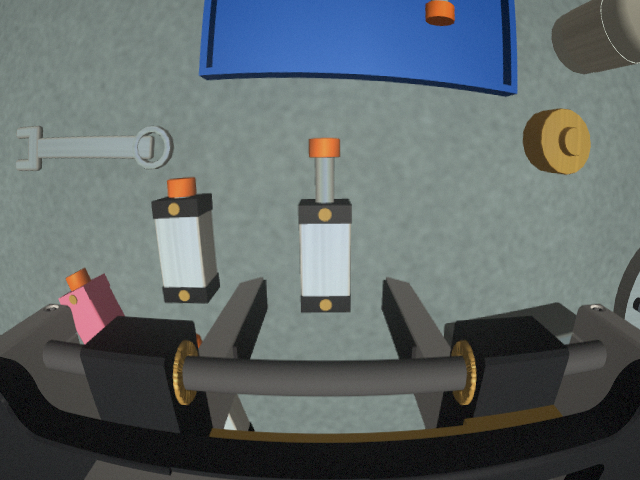

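The rod-out cylinder (325,258) is centred between the fingers. Grasping it.

Emit:
{"name": "apply_moves", "arguments": {"deltas": [{"dp":[0,0.03,0.003],"roll":0,"grip":-0.28},{"dp":[0,0.025,0],"roll":0,"grip":-0.28},{"dp":[0,0.014,0],"roll":0,"grip":-0.28},{"dp":[0,0,0],"roll":0,"grip":-0.28},{"dp":[0,0,0],"roll":0,"grip":1},{"dp":[0,0,0],"roll":0,"grip":1},{"dp":[0,0,0],"roll":0,"grip":1},{"dp":[0,-0.02,0],"roll":0,"grip":1},{"dp":[0,-0.03,0],"roll":0,"grip":1},{"dp":[0,-0.01,0],"roll":0,"grip":1}]}}

```text
time_s: 21.22
ee_pos: [0.5193, 0.1328, 0.079]
eef_rot: [-1.57, -0.002, -0.011]
force: [0.5, 0.3, -2.6]
grip_width: 0.032
```

```bash
python3 - <<'E'
from h import *
b=-.043; R=np.array([[np.cos(b),-np.sin(b)],[np.sin(b),np.cos(b)]])
for s in(-.066,-.008): print(np.round([.549,.339]+R@[s,-.02],4))
plan((*([.549,.339]+R@[-.008,-.02]),.078),b)
E
```

```text
[0.4822 0.3219]
[0.5401 0.3194]
t 21.2 pos [0.5193 0.1328 0.079 ] rot [-1.57  -0.002 -0.011] F [ 0.5  0.3 -2.6] w 0.0320 q6 0.19
tx 0.0189 ty 0.0010 tz 0.1868 roll 0.032
```

Emit:
{"name": "apply_moves", "arguments": {"deltas": [{"dp":[0.005,0,0.047],"roll":0,"grip":1},{"dp":[0.005,0,0.047],"roll":0,"grip":1},{"dp":[0.005,0,0.047],"roll":0,"grip":1},{"dp":[0.006,0,0.046],"roll":0.032,"grip":1},{"dp":[0,0,0],"roll":0,"grip":1},{"dp":[0,0,0],"roll":0,"grip":1}]}}

```text
time_s: 21.98
ee_pos: [0.5413, 0.3188, 0.0766]
eef_rot: [-1.572, 0.001, -0.042]
force: [-0.5, -0.5, -2.3]
grip_width: 0.0316
```

```bash
python3 - <<'E'
from h import *
plan((.542,.319,.0245),-.043)
im=imaging.camera('wrist'); cv2.imwrite('pics/w7.png',im)
im=imaging.camera('top'); cv2.imwrite('pics/top5.png',im); show(im)
E
```

```text
t 22.0 pos [0.5413 0.3188 0.0766] rot [-1.572e+00  1.000e-03 -4.200e-02] F [-0.5 -0.5 -2.3] w 0.0316 q6 0.52
tx 0.0007 ty 0.0521 tz 0.0002 roll 0.001
OUT [0.5498 0.3246] yaw -28.8 d 0.0553 [159. 217.] 174
IN [ 0.5478 -0.3289] yaw -84.0 d 0.0468 [472. 227.] 323
IN [0.4227 0.1363] yaw 90.9 d 0.0441 [246. 280.] 341
OUT [ 0.4291 -0.0097] yaw 102.3 d 0.0698 [316. 279.] 356
```

View pics/w7.png

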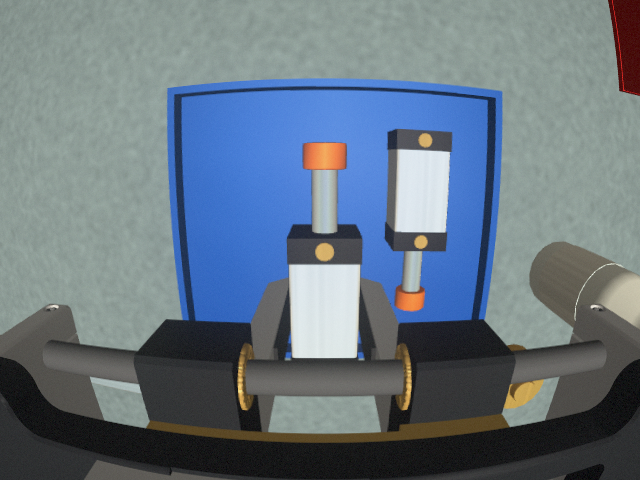

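The placed cylinder (420,190) is inside the tray with its rod still out. The held one is over the middle slot with clear space on both sides. Lowering.

Emit:
{"name": "apply_moves", "arguments": {"deltas": [{"dp":[0,0.025,0],"roll":0,"grip":1},{"dp":[0,0.015,0],"roll":0,"grip":1},{"dp":[0,0.011,0],"roll":0,"grip":1},{"dp":[0,0,0],"roll":0,"grip":1},{"dp":[0,0,0],"roll":0,"grip":0.05},{"dp":[0,0,0],"roll":0,"grip":0.05},{"dp":[0,-0.03,0],"roll":0,"grip":0.05},{"dp":[0,-0.03,0],"roll":0,"grip":-0.28}]}}

```text
time_s: 23.08
ee_pos: [0.5416, 0.3196, 0.0876]
eef_rot: [-1.571, -0.0, -0.042]
force: [-0.0, 0.1, -0.2]
grip_width: 0.0511
```

```bash
python3 - <<'E'
from h import *
plan((.4226,.1365,.085),.01)
E
```

```text
t 23.1 pos [0.5416 0.3196 0.0876] rot [-1.571 -0.    -0.042] F [-0.   0.1 -0.2] w 0.0511 q6 0.52
tx -0.1112 ty 0.0026 tz -0.1879 roll -0.052
```

Emit:
{"name": "apply_moves", "arguments": {"deltas": [{"dp":[-0.027,0,-0.047],"roll":0,"grip":-0.28},{"dp":[-0.028,0,-0.047],"roll":0,"grip":-0.28},{"dp":[-0.028,0,-0.047],"roll":0,"grip":-0.28},{"dp":[-0.028,0,-0.047],"roll":0,"grip":-0.28},{"dp":[0,0,0],"roll":-0.052,"grip":-0.28},{"dp":[0,0,0],"roll":0,"grip":-0.28}]}}

```text
time_s: 23.82
ee_pos: [0.4232, 0.1363, 0.0872]
eef_rot: [-1.57, -0.002, 0.009]
force: [-0.1, -0.3, 0.8]
grip_width: 0.0601
```

```bash
python3 - <<'E'
from h import *
plan((.4226,.1365,.018),.01)
I=imaging.camera_info("wrist"); im=imaging.camera('wrist'); cv2.imwrite('pics/w8.png',im)
h=cv2.cvtColor(im,cv2.COLOR_BGR2HSV).astype(int)
for c,a,m in blobs((h[...,1]<40)&(h[...,2]>170),800): print("white",np.round(c),a,np.round(wray(c,.032,I),4))
for c,a,m in blobs((h[...,0]>3)&(h[...,0]<17)&(h[...,1]>190)&(h[...,2]>150),100): print("orange",np.round(c),a,np.round(wray(c,.02,I),4))
im=imaging.camera('top'); cv2.imwrite('pics/top6.png',im); show(im)
E
```

```text
t 23.8 pos [0.4232 0.1363 0.0872] rot [-1.57  -0.002  0.009] F [-0.1 -0.3  0.8] w 0.0601 q6 0.22
tx -0.0005 ty 0.0692 tz 0.0002 roll -0.001
white [509.  15.] 1221 [0.5433 0.3086]
white [232. 145.] 1109 [0.3664 0.213 ]
white [324. 263.] 3478 [0.4224 0.139 ]
orange [567.  48.] 251 [0.6001 0.2988]
orange [177. 295.] 136 [0.3173 0.1101]
OUT [0.5421 0.3187] yaw -20.3 d 0.0599 [161. 220.] 321
OUT [0.6003 0.3671] yaw 155.8 d 0.0595 [140. 192.] 312
IN [ 0.5477 -0.3289] yaw -83.8 d 0.0469 [472. 227.] 324
OUT [ 0.4292 -0.0096] yaw 102.1 d 0.0699 [316. 279.] 354
```

Cylinder still there and centred per wrist measurement. Grasping.

Emit:
{"name": "apply_moves", "arguments": {"deltas": [{"dp":[0,0.03,0],"roll":0,"grip":-0.28},{"dp":[0,0.025,0],"roll":0,"grip":-0.28},{"dp":[0,0.014,0],"roll":0,"grip":-0.28},{"dp":[0,0,0],"roll":0,"grip":-0.28},{"dp":[0,0,0],"roll":0,"grip":1},{"dp":[0,0,0],"roll":0,"grip":1},{"dp":[0,0,0],"roll":0,"grip":1},{"dp":[0,-0.02,0],"roll":0,"grip":1},{"dp":[0,-0.03,0],"roll":0,"grip":1},{"dp":[0,-0.01,0],"roll":0,"grip":1}]}}

```text
time_s: 25.18
ee_pos: [0.4233, 0.1365, 0.0788]
eef_rot: [-1.57, -0.002, 0.009]
force: [-0.3, 1.0, -2.0]
grip_width: 0.0318
```

```bash
python3 - <<'E'
from h import *
y=.098; R=np.array([[np.cos(y),-np.sin(y)],[np.sin(y),np.cos(y)]]); t=[.503,-.337]+R@[-.045,-.007]; print(t)
plan((*t,.08),y)
E
```

```text
[ 0.45890082 -0.34836936]
t 25.2 pos [0.4233 0.1365 0.0788] rot [-1.57  -0.002  0.009] F [-0.3  1.  -2. ] w 0.0318 q6 0.22
tx 0.0310 ty -0.0012 tz -0.4852 roll -0.089
```

Emit:
{"name": "apply_moves", "arguments": {"deltas": [{"dp":[0.003,0,-0.045],"roll":0,"grip":1},{"dp":[0.003,0,-0.049],"roll":0,"grip":1},{"dp":[0.003,0,-0.049],"roll":0,"grip":1},{"dp":[0.003,0,-0.049],"roll":0,"grip":1},{"dp":[0.003,0,-0.049],"roll":0,"grip":1},{"dp":[0.003,0,-0.049],"roll":0,"grip":1},{"dp":[0.003,0,-0.049],"roll":0,"grip":1},{"dp":[0.003,0,-0.049],"roll":0,"grip":1},{"dp":[0.003,0,-0.049],"roll":0,"grip":1},{"dp":[0.004,0,-0.048],"roll":-0.089,"grip":1}]}}

```text
time_s: 26.42
ee_pos: [0.458, -0.3498, 0.0766]
eef_rot: [-1.57, 0.001, 0.1]
force: [0.1, -0.4, -1.9]
grip_width: 0.0317
```

Emit:
{"name": "apply_moves", "arguments": {"deltas": [{"dp":[0,0,0],"roll":0,"grip":1},{"dp":[0,0,0],"roll":0,"grip":1}]}}

```text
time_s: 26.68
ee_pos: [0.4579, -0.3476, 0.0765]
eef_rot: [-1.57, 0.001, 0.098]
force: [0.7, -0.4, -1.5]
grip_width: 0.0318
```

```bash
python3 - <<'E'
from h import *
plan((.459,-.348,.0245),.098)
I=imaging.camera_info("wrist"); im=imaging.camera('wrist'); cv2.imwrite('pics/w9.png',im)
E
```

```text
t 26.7 pos [ 0.4579 -0.3476  0.0765] rot [-1.57e+00  1.00e-03  9.80e-02] F [ 0.7 -0.4 -1.5] w 0.0318 q6 -0.81
tx 0.0010 ty 0.0520 tz -0.0005 roll -0.000
```

View pics/w9.png

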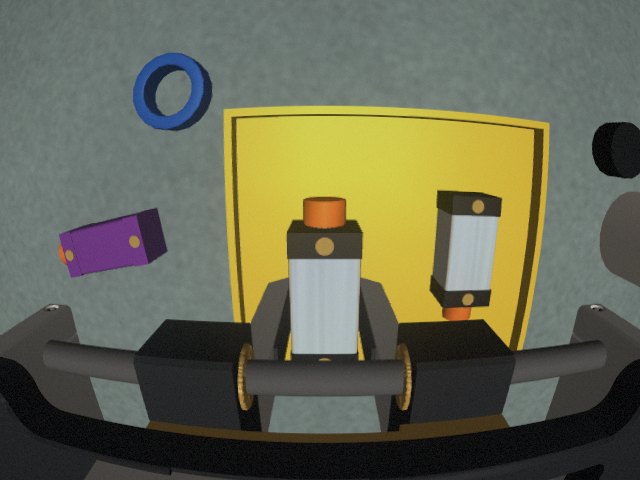

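The first rod-in cylinder lies inside the yellow tray at (467,250). The held one (325,300) is over the left slot, clear of the wall. Lowering.

Emit:
{"name": "apply_moves", "arguments": {"deltas": [{"dp":[0,0.025,0],"roll":0,"grip":1},{"dp":[0,0.015,0],"roll":0,"grip":1},{"dp":[0,0.011,0],"roll":0,"grip":1},{"dp":[0,0,0],"roll":0,"grip":1},{"dp":[0,0,0],"roll":0,"grip":0.05},{"dp":[0,0,0],"roll":0,"grip":0.05},{"dp":[0,-0.03,0],"roll":0,"grip":0.05},{"dp":[0,-0.03,0],"roll":0,"grip":-0.28}]}}

```text
time_s: 27.72
ee_pos: [0.4584, -0.3483, 0.0876]
eef_rot: [-1.571, -0.0, 0.098]
force: [0.1, 0.5, -0.8]
grip_width: 0.0513
```

```bash
python3 - <<'E'
from h import *
plan((.429,-.0097,.085),.21)
im=imaging.camera('top'); cv2.imwrite('pics/top7.png',im); show(im)
E
```

```text
t 27.7 pos [ 0.4584 -0.3483  0.0876] rot [-1.571 -0.     0.098] F [ 0.1  0.5 -0.8] w 0.0513 q6 -0.81
tx 0.0041 ty 0.0026 tz 0.3399 roll -0.112
OUT [0.5422 0.3188] yaw -20.4 d 0.0601 [161. 220.] 323
OUT [0.6003 0.3672] yaw 155.8 d 0.0595 [140. 192.] 317
IN [ 0.459  -0.3497] yaw 95.3 d 0.0406 [482. 270.] 326
OUT [ 0.429  -0.0097] yaw 102.1 d 0.0698 [316. 279.] 362
```

Emit:
{"name": "apply_moves", "arguments": {"deltas": [{"dp":[0,0,0.046],"roll":0,"grip":-0.28},{"dp":[0,0,0.049],"roll":0,"grip":-0.28},{"dp":[0,0,0.049],"roll":0,"grip":-0.28},{"dp":[0,0,0.049],"roll":0,"grip":-0.28},{"dp":[0.002,0,0.049],"roll":0,"grip":-0.28},{"dp":[0.002,0,0.049],"roll":0,"grip":-0.28},{"dp":[0,0,0.049],"roll":0,"grip":-0.28},{"dp":[0,0,0],"roll":-0.112,"grip":-0.28},{"dp":[0,0,0],"roll":0,"grip":-0.28}]}}

```text
time_s: 28.9
ee_pos: [0.4292, -0.0093, 0.0869]
eef_rot: [-1.571, -0.001, 0.211]
force: [-0.1, -0.6, 0.0]
grip_width: 0.0598
```

```bash
python3 - <<'E'
from h import *
plan((.429,-.0097,.018),.21)
I=imaging.camera_info("wrist"); im=imaging.camera('wrist'); cv2.imwrite('pics/w10.png',im)
h=cv2.cvtColor(im,cv2.COLOR_BGR2HSV).astype(int)
for c,a,m in blobs((h[...,1]<40)&(h[...,2]>170),1500): 
  print("white",np.round(c),a,np.round(wray(c,.032,I),4)); w=cv2.minAreaRect(cv2.findContours(m.astype(np.uint8),0,2)[0][0]);print(w)
for c,a,m in blobs((h[...,0]>3)&(h[...,0]<17)&(h[...,1]>190)&(h[...,2]>150),200): print("orange",np.round(c),a,np.round(wray(c,.02,I),4))
E
```

```text
t 28.9 pos [ 0.4292 -0.0093  0.0869] rot [-1.571e+00 -1.000e-03  2.110e-01] F [-0.1 -0.6  0. ] w 0.0598 q6 -0.32
tx -0.0003 ty 0.0689 tz -0.0004 roll 0.001
white [325. 264.] 3446 [ 0.4286 -0.007 ]
((325.5, 264.5), (71.0, 49.0), 90.0)
orange [199.  46.] 203 [0.3184 0.1157]
```

Emit:
{"name": "apply_moves", "arguments": {"deltas": [{"dp":[0,0.03,0],"roll":0,"grip":-0.28},{"dp":[0,0.025,0],"roll":0,"grip":-0.28},{"dp":[0,0.014,0],"roll":0,"grip":-0.28},{"dp":[0,0,0],"roll":0,"grip":-0.28},{"dp":[0,0,0],"roll":0,"grip":1},{"dp":[0,0,0],"roll":0,"grip":1},{"dp":[0,0,0],"roll":0,"grip":1},{"dp":[0,-0.02,0],"roll":0,"grip":1},{"dp":[0,-0.03,0],"roll":0,"grip":1},{"dp":[0,-0.01,0],"roll":0,"grip":1}]}}

```text
time_s: 30.2
ee_pos: [0.4294, -0.0096, 0.0787]
eef_rot: [-1.572, -0.002, 0.21]
force: [0.0, -0.4, -1.8]
grip_width: 0.0318
```

```bash
python3 - <<'E'
from h import *
plan((.486,.322,.08),-.043)
E
```

```text
t 30.2 pos [ 0.4294 -0.0096  0.0787] rot [-1.572 -0.002  0.21 ] F [ 0.  -0.4 -1.8] w 0.0318 q6 -0.32
tx 0.1246 ty -0.0013 tz 0.3125 roll 0.253
```

Emit:
{"name": "apply_moves", "arguments": {"deltas": [{"dp":[0.017,0,0.042],"roll":0,"grip":1},{"dp":[0.018,0,0.045],"roll":0,"grip":1},{"dp":[0.018,0,0.045],"roll":0,"grip":1},{"dp":[0.018,0,0.045],"roll":0,"grip":1},{"dp":[0.018,0,0.045],"roll":0,"grip":1},{"dp":[0.018,0,0.045],"roll":0,"grip":1},{"dp":[0.018,0,0.045],"roll":0,"grip":1},{"dp":[0,0,0],"roll":0.123,"grip":1},{"dp":[0,0,0],"roll":0.13,"grip":1},{"dp":[0,0,0],"roll":0,"grip":1}]}}

```text
time_s: 31.45
ee_pos: [0.4856, 0.3216, 0.0765]
eef_rot: [-1.571, 0.001, -0.042]
force: [0.0, -0.6, -1.4]
grip_width: 0.0318
```

```bash
python3 - <<'E'
from h import *
plan((.486,.322,.0245),-.043)
im=imaging.camera('wrist'); cv2.imwrite('pics/w11.png',im)
E
```

```text
t 31.4 pos [0.4856 0.3216 0.0765] rot [-1.571e+00  1.000e-03 -4.200e-02] F [ 0.  -0.6 -1.4] w 0.0318 q6 0.56
tx 0.0004 ty 0.0520 tz 0.0004 roll 0.001
```

View pics/w11.png

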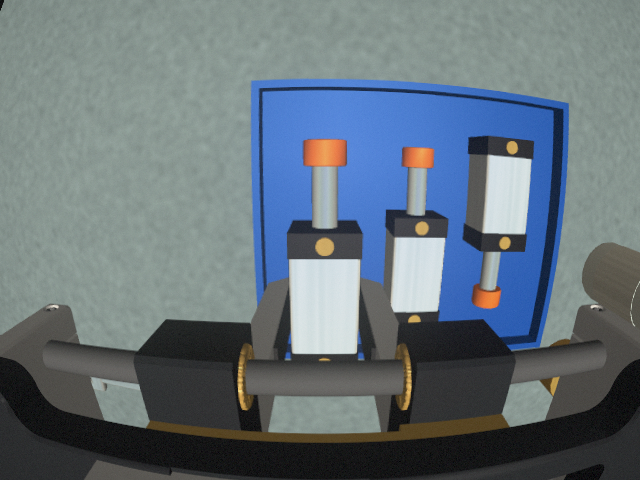

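Both placed cylinders (415,265) and (500,205) are in the blue tray with rods out. By the numbers, the third slot leaves about 12 mm for each finger. Lowering, then opening narrowly.

Emit:
{"name": "apply_moves", "arguments": {"deltas": [{"dp":[0,0.025,0],"roll":0,"grip":1},{"dp":[0,0.015,0],"roll":0,"grip":1},{"dp":[0,0.011,0],"roll":0,"grip":1},{"dp":[0,0,0],"roll":0,"grip":1},{"dp":[0,0,0],"roll":0,"grip":0.1},{"dp":[0,0,0],"roll":0,"grip":0.1},{"dp":[0,-0.03,0],"roll":0,"grip":0.1},{"dp":[0,-0.04,0],"roll":0,"grip":0.1},{"dp":[0,-0.04,0],"roll":0,"grip":0},{"dp":[0,-0.04,0],"roll":0,"grip":0}]}}

```text
time_s: 32.75
ee_pos: [0.4859, 0.3217, 0.1784]
eef_rot: [-1.57, -0.001, -0.042]
force: [0.2, -0.7, -0.6]
grip_width: 0.0467
```

```bash
python3 - <<'E'
from h import *
plan((.6745,-.003,.17),-.138)
E
```

```text
t 32.8 pos [0.4859 0.3217 0.1784] rot [-1.57e+00 -1.00e-03 -4.20e-02] F [ 0.2 -0.7 -0.6] w 0.0467 q6 0.56
tx 0.2022 ty 0.0084 tz -0.3164 roll 0.096
```

Emit:
{"name": "apply_moves", "arguments": {"deltas": [{"dp":[0.025,0,-0.038],"roll":0,"grip":0},{"dp":[0.025,0,-0.04],"roll":0,"grip":0},{"dp":[0.025,0,-0.04],"roll":0,"grip":0},{"dp":[0.025,0,-0.04],"roll":0,"grip":0},{"dp":[0.025,0,-0.04],"roll":0,"grip":0},{"dp":[0.025,0,-0.04],"roll":0,"grip":0},{"dp":[0.026,0,-0.04],"roll":0,"grip":0},{"dp":[0.026,0,-0.038],"roll":0,"grip":0},{"dp":[0,0,0],"roll":0.096,"grip":0},{"dp":[0,0,0],"roll":0,"grip":0}]}}

```text
time_s: 34.0
ee_pos: [0.6744, -0.0029, 0.1767]
eef_rot: [-1.571, -0.0, -0.138]
force: [0.2, -0.2, -0.2]
grip_width: 0.0471
```

```bash
python3 - <<'E'
from h import *
plan((.6745,-.003,.088),-.138)
im=imaging.camera('top'); cv2.imwrite('pics/top8.png',im); show(im)
t=cv2.resize(im[140:330,90:540],None,fx=1.7,fy=1.7)
w=imaging.camera('wrist'); w=cv2.resize(w[140:340,220:430],None,fx=1.35,fy=1.35)
o=np.zeros((t.shape[0]+w.shape[0],t.shape[1],3),np.uint8); o[:t.shape[0]]=t; o[t.shape[0]:,:w.shape[1]]=w
cv2.imwrite('pics/chk.png',o); print(o.shape)
E
```

```text
t 34.0 pos [ 0.6744 -0.0029  0.1767] rot [-1.571 -0.    -0.138] F [ 0.2 -0.2 -0.2] w 0.0471 q6 0.08
tx 0.0001 ty 0.0887 tz -0.0001 roll -0.000
OUT [0.5421 0.3188] yaw -20.9 d 0.0595 [161. 221.] 327
OUT [0.6002 0.3672] yaw 155.9 d 0.0596 [140. 193.] 321
IN [ 0.5472 -0.3292] yaw -83.3 d 0.0462 [472. 227.] 337
OUT [0.4857 0.3231] yaw 86.6 d 0.0719 [157. 247.] 344
IN [ 0.4589 -0.3498] yaw 95.1 d 0.0411 [482. 270.] 330
(593, 765, 3)
```

View pics/chk.png

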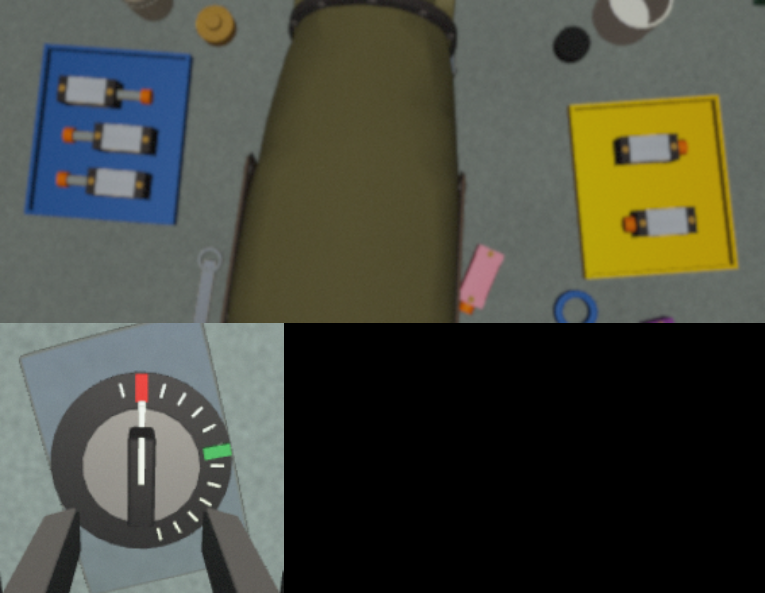

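All five cylinders are in their trays: three rod-out in blue, two rod-in in yellow. The dial still stands on red. Next, grip the bar and turn it about +1.39 rad to green.

Emit:
{"name": "apply_moves", "arguments": {"deltas": [{"dp":[0,0.03,0],"roll":0,"grip":0},{"dp":[0,0.03,0],"roll":0,"grip":0},{"dp":[0,0.02,0],"roll":0,"grip":0},{"dp":[0,0.009,0],"roll":0,"grip":0},{"dp":[0,0,0],"roll":0,"grip":1},{"dp":[0,0,0],"roll":0,"grip":1},{"dp":[0,0,0],"roll":0,"grip":1},{"dp":[0,0,0],"roll":0,"grip":1},{"dp":[0,0,0],"roll":0.164,"grip":1},{"dp":[0,0,0],"roll":0.175,"grip":1}], "newtons": 20}}

```text
time_s: 35.35
ee_pos: [0.6743, -0.0026, 0.0881]
eef_rot: [-1.571, -0.0, -0.483]
force: [-3.6, 0.2, 5.0]
grip_width: 0.0138
```

Emit:
{"name": "apply_moves", "arguments": {"deltas": [{"dp":[0,0,0],"roll":0.175,"grip":1},{"dp":[0,0,0],"roll":0.175,"grip":1},{"dp":[0,0,0],"roll":0.175,"grip":1},{"dp":[0,0,0],"roll":0.175,"grip":1},{"dp":[0,0,0],"roll":0.175,"grip":1},{"dp":[0,0,0],"roll":0.175,"grip":1},{"dp":[0,0,0],"roll":0,"grip":1},{"dp":[0,0,0],"roll":0,"grip":1}]}}

```text
time_s: 36.35
ee_pos: [0.6741, -0.0022, 0.088]
eef_rot: [-1.571, 0.001, -1.527]
force: [-4.5, 1.9, 5.6]
grip_width: 0.0138
```

Emit:
{"name": "apply_moves", "arguments": {"deltas": [{"dp":[0,0,0],"roll":0,"grip":0},{"dp":[0,0,0],"roll":0,"grip":0},{"dp":[0,0,0],"roll":0,"grip":0},{"dp":[0,-0.02,0],"roll":0,"grip":0},{"dp":[0,-0.03,0],"roll":0,"grip":0},{"dp":[0,-0.03,0],"roll":0,"grip":0},{"dp":[0,0,0],"roll":0,"grip":0}]}}

```text
time_s: 37.22
ee_pos: [0.6754, -0.0027, 0.1714]
eef_rot: [-1.565, -0.001, -1.528]
force: [-0.5, -0.8, -0.3]
grip_width: 0.0468
```

```bash
python3 - <<'E'
from h import *
plan((.6745,-.003,.088),-1.527)
w=imaging.camera('wrist'); cv2.imwrite('pics/w12.png',cv2.resize(w[140:340,220:430],None,fx=3,fy=3))
E
```

```text
t 37.2 pos [ 0.6754 -0.0027  0.1714] rot [-1.565e+00 -1.000e-03 -1.528e+00] F [-0.5 -0.8 -0.3] w 0.0468 q6 1.47
tx 0.0003 ty 0.0834 tz -0.0010 roll -0.001
```

View pics/w12.png

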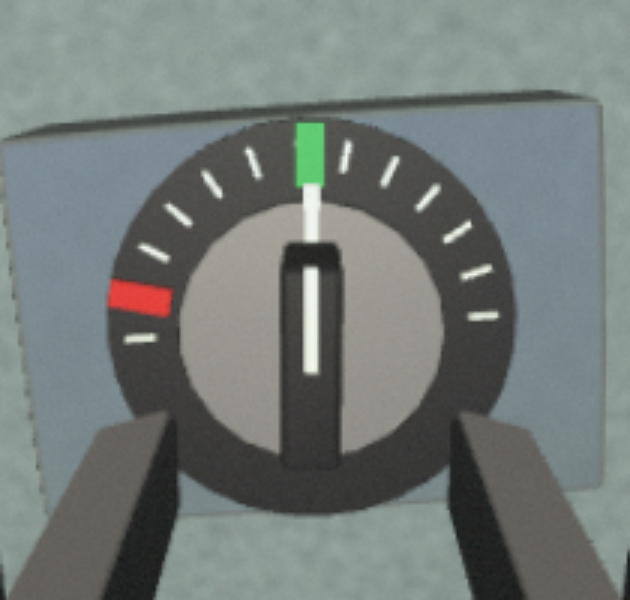

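The pointer (311,190) runs into the middle of the green mark (310,153). One last numeric check of the cylinders, then hand-in.

```bash
python3 - <<'E'
from h import *
im=imaging.camera('top'); cv2.imwrite('pics/top9.png',im); show(im)
print(ctrl.get_obs()["force"]); print(ctrl.hand_in())
E
```

```text
OUT [0.542 0.319] yaw -21.1 d 0.0599 [161. 221.] 328
OUT [0.6002 0.3672] yaw 156.1 d 0.0594 [140. 193.] 320
IN [ 0.5473 -0.329 ] yaw -83.5 d 0.0463 [472. 227.] 335
OUT [0.4858 0.3233] yaw 86.6 d 0.0717 [157. 247.] 349
IN [ 0.4588 -0.3499] yaw 95.1 d 0.0412 [482. 270.] 331
[-0.17956207  0.45385914  0.56409469]
the job is handed in; nothing more can be done
None
```

The job is done and handed in at about 37 s of the 192 s allowed. I turned the dial to red first. Then I laid the three rod-out cylinders in the blue tray and the two rod-in ones in the yellow tray. Last, I turned the dial to green.

- **Dial:** the wrist pictures show the pointer centred on red before sorting started, and centred on green at the end.
- **Cylinders:** the last top view puts all five bodies inside their trays, side by side and not stacked, with rods as found. None slipped or moved while I worked. The gripper was clear of everything, with under 1 N on the tool.
- **Disagreements:**
    - For two of the blue-tray cylinders the script paired each body with its neighbour's orange end. Its angle and length readings for those two are therefore wrong, and I relied on the pictures, which show both rods out.
    - My first estimate of the dial centre was off by a few millimetres. This put up to 34 N on the wrist during the first turn, and I corrected the centre before regrasping.

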